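# Seat the mug cradle in the print-bed corner

## Robot

A 6-joint arm with a two-finger parallel gripper is mounted at the origin on the work surface. World frame = base frame: x ahead of the robot, y to its left, z up, the work surface at z = 0. Lengths are in mm, angles in rad, forces in N, time in s.
With the tool pointing down it reaches from about 400 to 925 mm from the base axis. Payload 12.5 kg.
Tool frame: the origin (TCP) lies midway between the tips of the shut fingers; the grasp point (between the pads) lies 19 mm behind it (env.grip_depth is the distance from the TCP to the grasp point, in mm); z points along the fingers, y is the line along which they close (so a half turn about z gives the same grasp; the last joint's range is limited). The gripper opens to 95 mm and grips with 3 to 60 N. Pads are 20 mm wide; open, the fingers measure 119 mm over their backs; the gripper's body (75 mm by 180 mm) begins 59 mm behind the grasp point.
Start: joints at [1.066, 0.491, 1.559, -0, 1.092, -0.106], TCP at [242.681, 575.98, 214.661] pointing down, gripper open.
Joint ranges: [-3.1, 3.1], [-0.84, 2.19], [0.05, 2.79], [-1.13, 4.28], [0.06, 2.93], [-2.69, 2.69]. Speed limits (rad/s): [2.22, 2.22, 2.79, 3.14, 3.14, 3.14].

## Interface

Orientations are given as [roll, pitch, yaw] about the fixed x, y, z axes, in that order (R = Rz(yaw) Ry(pitch) Rx(roll)).
In Python, from cell import monitor, viewer, order, env gives the robot as it stands.
- The arm moves only by the tool move_arm, never from a script. Its argument "moves" is one flat list of numbers, 4 for each row, row after row: the shift along the tool's x, y, z normalised to -1 to 1, where 1 is 0.15 m, then the turn about the tool's z normalised to -1 to 1, where 1 is pi/2 rad. A call has 1 to 10 rows; each row shifts and turns the commanded pose from where the row before left it, along the tool's axes as they then stand; what a row does not reach is not made up. A row lasts 1/8 s, in which the tool goes at most 62.5 mm and 10.7 degrees, less where a joint would pass 70% of its speed; a pose out of reach is approached as far as the arm can. A call with a number of a shift or a turn outside -1 to 1 is refused whole. A call with a gripper value outside its range is refused whole. "claw" is the finger opening in mm, from 0 to 95.1, set as the call begins (left out, the last holds). The fingers move at their own pace and stop on an object; the grip force is fixed at half the most. Time passes only in rows, so rows that do not move let the fingers close. It gives the time, the measured TCP pose, the force, the opening and the grip force at its end, in the units of the state.
- monitor.state(): the state, without advancing time (a new reading comes with each control period).
- viewer.read_camera(name): name is "scene" or "side" or "wrist"; returns the picture (384x512x3 uint8, red, green, blue); there is no depth.
- viewer.camera_info(name): a dict with "K" (3x3 intrinsics, pixels), "camera_from_world" (4x4, takes a point from world to camera coordinates). Camera axes: x right, y down, z forward; pixel columns grow to the right and rows downward; lengths in mm; the calibration is good to about 2 mm. A picture is of the moment at which its call begins: read the wrist's pose just before it. camera_info takes no time and is no camera call; for the wrist camera it gives the pose at the moment of the call.
- order.job_done(): hands the job in; it is judged then, once.
The state is a dict: "t": time; "joints": joint angles; "qvel": joint speeds; "tau": joint torques, N m; "eef_pos": TCP position; "tcp_rot": TCP orientation; "ft_force": force on the tool from outside, world axes, zero at the start; "moment": the same for the moment, N m; "opening": opening from 0.0 (shut) to 1.0 (fully open); "grip_force": force on a finger pad.
Only numpy, scipy, OpenCV 4.12 (cv2) and the standard library are available. Lean on these libraries where they do the work, as an engineer would, in place of code of your own. Each camera call takes 0.05 s, during which the arm holds its last target. There are 200 camera calls.

## Task

Get the print jig ready for mugs: turn the crank one full turn clockwise, to its end stop, so that the jaw backs away from the corner. Then take the V-grooved aluminium mug cradle, set it flat on the bed and press it into the corner, its long side flush against the long fence and its end against the short fence at once. Finish while still holding it there, pressing firmly against both fences; leave the crank turned back and the mugs and the tumbler where they stand.

Things in the scene. Friction and masses are not known exactly. Their poses are not given: they have to be found in the camera images.
- cradle: Loose aluminium mug cradle, upright on the table: a block 50 (its x) x 90 (its y) x 54 mm high, 0.35 to 0.65 kg, V groove along its y in the top, long sides flat. Origin: centre of its underside; z up. Either end may meet the short fence. Grip it across its 50 mm width with the fingertips at least 18 mm above its underside: on the bed they must pass over the 12 mm high fences.
- jig: Fixed steel bed flat on the table, 170 (its x, from -80 to +90) x 320 (its y, from -160 to +160) x 12 mm thick. Origin: on the table at x = y = 0 of these extents; z up, x points roughly away from the robot. The corner of the fences is at its +x +y side, the crank stands at its -y end. All of it and the cradle are smooth ground metal (friction about 0.25).
- corner (a point): Point on top of the bed (12 mm above the table) where the inner faces of the two fences meet; axes as the jig's. The cradle belongs on its -x, -y side, its y along the corner's y: seated, its origin is at (-25, -45, 0) mm in this frame. The jaw, backed off, leaves at least 111 mm of free length from the short fence.
- fence_long: Fixed dark steel bar, 16 (its x) x 150 (its y) x 12 mm high, on the +x side of the bed; its inner face looks to the jig's -x and contains the corner. Origin: centre of its underside on top of the bed; axes as the jig's.
- fence_short: Fixed dark steel bar, 65 (its x) x 16 (its y) x 12 mm high, on the +y side of the bed; its inner face looks to the jig's -y and contains the corner. Origin: centre of its underside on top of the bed; axes as the jig's.
- jaw_face (a point): Centre of the front face (looking to the jig's +y) of the sliding jaw, a low dark steel block 46 x 50 x 12 mm on the bed. The crank draws it back along the jig's -y by 6.5 mm per rad; at crank value 0 it stands 70 mm from the short fence, so that the cradle does not fit in.
- crank (a joint): Angle of the crank, rad: 0 is jaw fully forward, grows when turned clockwise seen from above, end stop at 6.7. It starts between 0 and 0.4. It stays where it is left; turning takes about 3 N at the handle.
- crank_axis (a point): Point on the upright axis of the crank, on top of its flat arm, 48 mm above the table (the grey housing below is 50 x 50 mm).
- crank_knob (a point): Centre of the top of the crank's upright black handle: a round grip 18 mm in diameter and 45 mm tall (from 48 to 93 mm above the table), 45 mm from the crank's axis. The grip spins freely on its pin, so fingers that hold it need not turn.
- mug_a: Bystander: white mug, 80 mm diameter, 95 mm high, upright on the table. Handle roughly away from the robot. Origin: centre of its foot.
- mug_b: Bystander: a second white mug of the same size. Handle roughly away from the robot. Origin: centre of its foot.
- tumbler: Bystander: lilac tumbler, 70 mm diameter, 140 mm high, upright on the table. Origin: centre of its foot.
Not all that is in view belongs to the job. Of the things that look like the cradle, take the one that is farthest from the robot's base at the start.

How it is judged:
By the outcome, as a careful person would: the job done as asked, in the order asked, and still so for the second after the job is handed in, while the arm keeps its last pose, push and grip.
It also fails if it takes over 66 s, if anything falls off the work surface, if the arm or the gripper's body presses on something with over 40 N, if the wrist force passes 120 N, or if a joint passes its speed limit or range.

## Working session

There is one attempt and no reset: what is moved stays moved. The work goes in short steps, Python scripts to look and compute and a tool call to move; the robot and the scene stay as the last step left them, time stands still between calls to the robot, and variables do not carry over. Pictures are saved under pics/ and viewed, at most 10 in all, crops included, and the job is handed in when it is done.

Besides the shell and the picture viewer there is one more tool, called after "Emit:" by a JSON object that holds its "fn" and its "kwargs", one argument or row to a line. move_arm: Moves the arm, as the interface text tells. Scaled input: -1 to 1 covers 0.15 m each way for a shift and pi/2 rad each way for a turn. Its arguments: {"type":"object","properties":{"moves":{"type":"array"},"claw":{"type":"number"}},"required":["moves"]}

```bash
mkdir -p pics; ls; python3 - <<'E'
from cell import monitor, viewer, order, env
import cv2, numpy as np
s=monitor.state();print(s)
for n in ("scene","side"):
    im=viewer.read_camera(n);cv2.imwrite(f"pics/{n}0.png",cv2.resize(im[:,:,::-1],(800,600),interpolation=cv2.INTER_CUBIC))
    cv2.imwrite(f"{n}_raw.png",im[:,:,::-1])
    c=viewer.camera_info(n);print(n,np.round(c["K"],1).tolist(),np.round(c["camera_from_world"],3).tolist())
    np.savez(n+".npz",K=c["K"],T=c["camera_from_world"])
E
```

```text
pics
{'t': 0.0, 'joints': array([ 1.06640422e+00,  4.91608900e-01,  1.55945909e+00,  2.01681005e-05,
        1.09167113e+00, -1.05601307e-01]), 'qvel': array([ 0.00216869,  0.00116834,  0.00211051,  0.00119865, -0.00016735,
        0.0009889 ]), 'tau': array([ 1.86598190e-03, -6.12641644e+01, -2.58181769e+01,  6.93926518e-02,
        4.81499650e-02, -3.63602226e-05]), 'eef_pos': array([242.54902489, 575.75641273, 214.02776957]), 'tcp_rot': array([-3.14045446e+00, -1.38629780e-04,  2.74279247e+00]), 'ft_force': array([-0.68954642, -0.24060874,  1.11173438]), 'moment': array([ 0.00497783, -0.07305885,  0.01886681]), 'grip_force': 0.0, 'opening': 1.0009951586081454}
scene [[427.0, 0.0, 258.6], [0.0, 427.0, 202.3], [0.0, 0.0, 1.0]] [[-0.879, 0.477, 0.006, 421.761], [0.388, 0.721, -0.574, -104.11], [-0.278, -0.502, -0.819, 1543.748], [0.0, 0.0, 0.0, 1.0]]
side [[370.1, 0.0, 250.4], [0.0, 370.1, 187.7], [0.0, 0.0, 1.0]] [[0.995, -0.102, -0.018, -450.021], [-0.088, -0.745, -0.661, 75.4], [0.054, 0.659, -0.75, 1016.136], [0.0, 0.0, 0.0, 1.0]]
```

View pics/scene0.png

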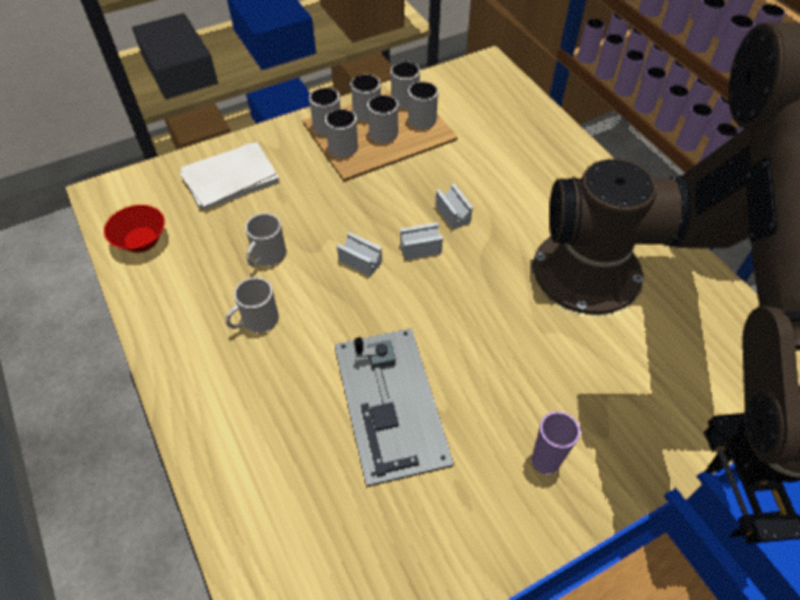

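View pics/side0.png

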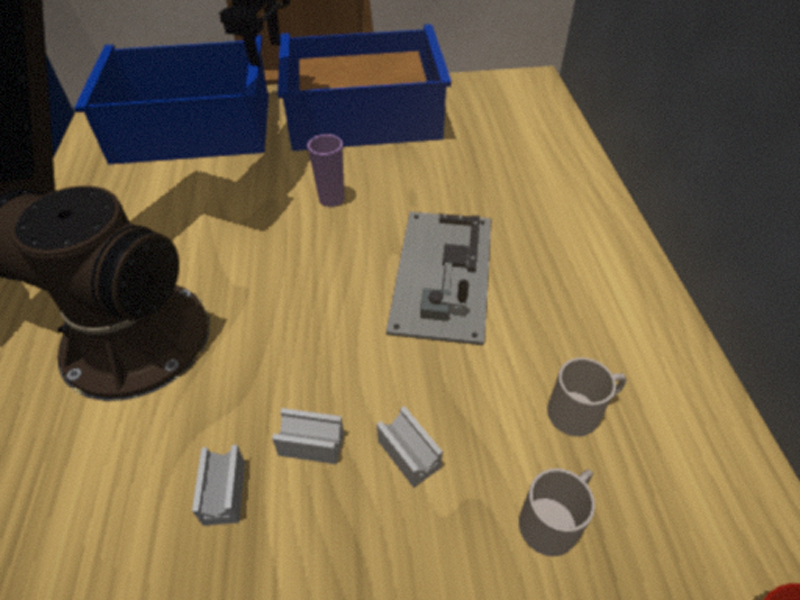

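Candidates for the cradle, by scene / side pixel: A (360,253) / (408,447), B (421,241) / (308,435), C (454,206) / (220,485). A looks farthest from the base at side pixel (130,330). I'll compute the distances and check with a crop.

```bash
cat > h.py <<'E'
import numpy as np, cv2
from scipy.optimize import least_squares
def cam(n):
    d=np.load(n+".npz"); return d["K"],d["T"]
def ray(c,uv,z):
    K,T=c; R,t=T[:3,:3],T[:3,3]; o=-R.T@t
    d=R.T@np.linalg.inv(K)@np.array([uv[0],uv[1],1.]); return o+d*(z-o[2])/d[2]
def proj(c,P):
    K,T=c; p=np.atleast_2d(P)@T[:3,:3].T+T[:3,3]; q=p@K.T; return q[:,:2]/q[:,2:]
def tf(x,y,th,P):
    P=np.atleast_2d(np.asarray(P,float)); c,s=np.cos(th),np.sin(th)
    return np.c_[x+c*P[:,0]-s*P[:,1], y+s*P[:,0]+c*P[:,1], P[:,2]]
S=512/800
E
python3 - <<'E'
from h import *
sc,sd=cam("scene"),cam("side")
for n,a,b in (("A",(360,240),(408,432)),("B",(421,230),(308,422)),("C",(454,195),(220,470))):
    p=ray(sc,np.array(a)*S,54);q=ray(sd,np.array(b)*S,54);print(n,p.round(),q.round(),np.hypot(*p[:2]).round())
M=np.array([[90,160,12],[-80,160,12],[90,-160,12],[-80,-160,12]])
o=[(369,484),(452,464),(335,345),(411,331)];e=[(491,217),(409,212),(484,342),(388,334)]
f=lambda v:np.r_[(proj(sc,tf(*v,M))-np.array(o)*S).ravel(),(proj(sd,tf(*v,M))-np.array(e)*S).ravel()]
r=least_squares(f,[600,200,0.],x_scale=[100,100,1]);print(r.x,r.fun.round(1))
k=[ray(sc,np.array((359,341))*S,93),ray(sd,np.array((463,283))*S,93)];print(k)
a=cv2.imread("scene_raw.png");b=cv2.imread("side_raw.png")
def crop(im,cx,cy,w,h): 
    cx,cy=int(cx*S),int(cy*S);return cv2.resize(im[cy-h//2:cy+h//2,cx-w//2:cx+w//2],(400,300),interpolation=cv2.INTER_CUBIC)
cv2.imwrite("pics/m1.png",np.vstack([np.hstack([crop(a,385,235,80,60),crop(b,370,445,80,60)]),np.hstack([crop(a,385,400,132,99),crop(b,440,275,108,81)])]))
E
```

```text
A [ 438. -289.   54.] [ 450. -266.   54.] 525.0
B [ 300. -250.   54.] [ 308. -234.   54.] 391.0
C [ 175. -311.   54.] [ 187. -294.   54.] 357.0
[ 5.54531582e+02  8.72801980e+01 -2.43031588e-01] [-2.   0.5  1.2 -0.5 -1.5 -0.9 -0.5 -2.5 -0.4 -0.1 -0.5 -1.1  0.6 -0.7
 -1.4 -2. ]
[array([571.05291558, -20.22254574,  93.        ]), array([571.22483169, -26.45764649,  93.        ])]
```

View pics/m1.png

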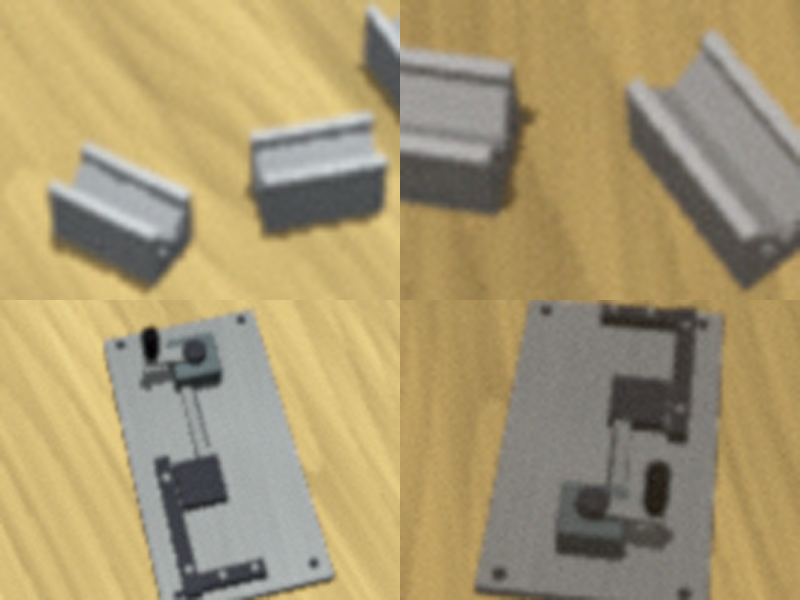

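The crop confirms A: a V-grooved block about 525 mm out (B 391, C 357), scene (360,253). The crank knob is black, at scene (359,341).

```bash
python3 - <<'E'
from h import *
from cell import monitor, viewer
sc,sd=cam("scene"),cam("side")
M=np.array([[1,-1,0],[1,1,0],[-1,1,0],[-1,-1,0]])*[25,45,0]+[0,0,54]
o=np.array([(85,147),(190,195),(155,240),(50,185)])/5+[206,120]
e=np.array([(405,410),(441,460),(415,475),(378,428)])*S
for c,p in((sc,o),(sd,e)):print([ray(c,q,54).round() for q in p])
print("knob",ray(sc,(229.8,217.6),93),ray(sd,(296.4,181.1),93))
print("axis",ray(sc,(244.7,223.5),55),ray(sd,(278.9,190),55))
s=monitor.state();c=viewer.camera_info("wrist")
from scipy.spatial.transform import Rotation as Ro
T=np.eye(4);T[:3,:3]=Ro.from_euler("xyz",s["tcp_rot"]).as_matrix();T[:3,3]=s["eef_pos"]
print((c["camera_from_world"]@T).round(2),c["K"])
E
```

```text
[array([ 453., -319.,   54.]), array([ 407., -243.,   54.]), array([ 447., -218.,   54.]), array([ 490., -299.,   54.])]
[array([ 450., -230.,   54.]), array([ 490., -313.,   54.]), array([ 452., -331.,   54.]), array([ 408., -255.,   54.])]
knob [569.90069327 -22.27647277  93.        ] [571.44326042 -26.41295056  93.        ]
axis [528.93189451  -2.93400672  55.        ] [528.31045501 -18.81203586  55.        ]
[[ 0.0000e+00  1.0000e+00  0.0000e+00  1.8000e-01]
 [-9.7000e-01  0.0000e+00 -2.4000e-01  2.3790e+01]
 [-2.4000e-01 -0.0000e+00  9.7000e-01  1.8014e+02]
 [ 0.0000e+00  0.0000e+00  0.0000e+00  1.0000e+00]] [[336.1644407    0.         252.43869303]
 [  0.         336.1644407  185.17224219]
 [  0.           0.           1.        ]]
```

Emit:
{"fn": "move_arm", "kwargs": {
  "moves": [-0.27, -0.22, 0, 0, -0.27, -0.22, 0, 0, -0.27, -0.22, 0, 0, -0.27, -0.22, 0, 0, -0.27, -0.22, 0, 0, -0.27, -0.22, 0, 0, -0.27, -0.22, 0, 0, -0.27, -0.22, 0, 0, -0.27, -0.22, 0, 0, -0.27, -0.22, 0, 0],
  "claw": 95
}}

```text
t: 1.35
eef_pos: [488.3, 113.0, 214.5]
tcp_rot: [3.142, -0.0, 2.743]
ft_force: [0.9, 0.4, -0.2]
opening: 1.0
grip_force: 0.0
```

Emit:
{"fn": "move_arm", "kwargs": {
  "moves": [-0.27, -0.22, 0, 0, -0.27, -0.22, 0, 0, 0, 0, 0, -0.1, 0, 0, 0, 0, 0, 0, 0, 0]
}}

```text
t: 1.98
eef_pos: [536.5, 22.8, 214.6]
tcp_rot: [3.142, -0.0, 2.897]
ft_force: [-0.1, 0.9, 0.5]
opening: 1.0
grip_force: 0.0
```

```bash
cat > look.py <<'E'
import sys,cv2,numpy as np
from cell import monitor, viewer
n=sys.argv[1]
s=monitor.state();c=viewer.camera_info("wrist");im=viewer.read_camera("wrist")
print(s["t"],s["eef_pos"].round(1),s["tcp_rot"].round(4),s["ft_force"].round(1))
np.savez(n+".npz",K=c["K"],T=c["camera_from_world"])
cv2.imwrite(n+"_raw.png",im[:,:,::-1]);cv2.imwrite(f"pics/{n}.png",cv2.resize(im[:,:,::-1],(800,600),interpolation=cv2.INTER_CUBIC))
E
python3 look.py w1
```

```text
1.975 [536.5  22.8 214.6] [ 3.1415e+00 -2.0000e-04  2.8973e+00] [-0.1  0.9  0.5]
```

View pics/w1.png

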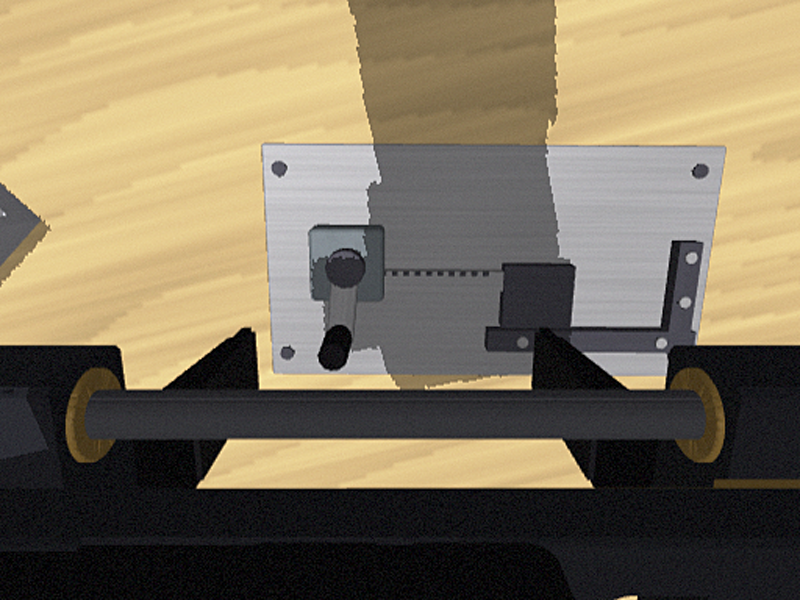

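The wrist view shows the knob top near (333,355), the hub near (345,267), jig corners at (262,144), (725,147) and (273,373), and the fences' inner corner near (663,328).

```bash
python3 - <<'E'
from h import *
w=cam("w1")
M=np.array([[-80,-160,12],[-80,160,12],[90,-160,12]])
o=np.array([(262,144),(725,147),(273,373)])*S
f=lambda v:(proj(w,tf(*v,M))-o).ravel()
r=least_squares(f,[554,87,-.243],x_scale=[100,100,1]);print(r.x,r.fun.round(1))
print("knob",ray(w,np.array((333,355))*S,93),"hub",[ray(w,np.array((345,267))*S,z) for z in (48,56)])
print("knob base",ray(w,np.array((342,330))*S,48))
print("inner corner",ray(w,np.array((663,328))*S,24),"outer",ray(w,np.array((703,241))*S,24),ray(w,np.array((485,328))*S,24))
E
```

```text
[ 5.56014699e+02  8.72203625e+01 -2.52388294e-01] [-1.3 -0.7  2.1 -0.1 -0.8  1.4]
knob [571.24479771 -23.39449738  93.        ] hub [array([529.73928767,  -9.02283701,  48.        ]), array([528.37686859,  -7.89105943,  56.        ])]
knob base [570.81021456 -22.32227231  48.        ]
inner corner [632.10611023 197.43524948  24.        ] outer [575.89637784 232.01657608  24.        ] [601.2057001   73.39501564  24.        ]
```

Emit:
{"fn": "move_arm", "kwargs": {
  "moves": [-0.15, -0.12, 0.04, 0, -0.15, -0.12, 0.1, 0, 0, 0, 0.3, 0, 0, 0, 0.3, 0, 0, 0, 0.3, 0, 0, 0, 0, 0]
}}

```text
t: 2.78
eef_pos: [570.3, -22.6, 56.4]
tcp_rot: [-3.141, -0.005, 2.899]
ft_force: [0.2, -0.2, 0.9]
opening: 0.997
grip_force: 0.0
```

Emit:
{"fn": "move_arm", "kwargs": {
  "moves": [0, 0, 0, 0, 0, 0, 0, 0, 0, 0, 0, 0, 0, 0, 0, 0, 0, 0, 0, 0, 0, 0, 0, 0],
  "claw": 0
}}

```text
t: 3.52
eef_pos: [571.9, -23.4, 58.7]
tcp_rot: [3.141, 0.0, 2.9]
ft_force: [-0.7, -1.1, -0.8]
opening: 0.426
grip_force: 0.0
```

Emit:
{"fn": "move_arm", "kwargs": {
  "moves": [0, 0, 0, 0, 0, 0, 0, 0, 0, 0, 0, 0, 0, 0, 0, 0, 0, 0, 0, 0]
}}

```text
t: 4.15
eef_pos: [571.8, -23.5, 58.6]
tcp_rot: [3.142, -0.0, 2.9]
ft_force: [-0.9, -1.4, -0.5]
opening: 0.182
grip_force: 30.0
```

```bash
cat >> h.py <<'E'
def rows(psi,pts):
    d=np.diff(np.asarray(pts,float),axis=0)
    return np.c_[d[:,0]*np.cos(psi)+d[:,1]*np.sin(psi), d[:,0]*np.sin(psi)-d[:,1]*np.cos(psi)]/150
E
python3 - <<'E'
from h import *
from cell import monitor
s=monitor.state();print(s["opening"]*95,s["grip_force"],s["ft_force"])
psi=2.898;a0=np.arctan2(-14.7,42.2)
# clockwise from above: angle decreases; 6.6 rad in 12deg chords
th=a0-np.arange(0,37)*np.radians(11)
P=45*np.c_[np.cos(th),np.sin(th)]
print(rows(psi,P).round(3).tolist())
E
```

```text
17.314307801268278 29.999541735160165 [-0.89004638 -1.3629662  -0.48288687]
[[0.011, -0.056], [0.021, -0.053], [0.031, -0.048], [0.04, -0.042], [0.047, -0.033], [0.052, -0.024], [0.056, -0.013], [0.057, -0.002], [0.057, 0.009], [0.054, 0.019], [0.049, 0.029], [0.043, 0.038], [0.035, 0.046], [0.025, 0.052], [0.015, 0.055], [0.004, 0.057], [-0.007, 0.057], [-0.018, 0.055], [-0.028, 0.05], [-0.037, 0.044], [-0.045, 0.036], [-0.051, 0.027], [-0.055, 0.017], [-0.057, 0.006], [-0.057, -0.005], [-0.055, -0.016], [-0.051, -0.026], [-0.045, -0.035], [-0.038, -0.043], [-0.029, -0.05], [-0.019, -0.054], [-0.008, -0.057], [0.003, -0.057], [0.014, -0.056], [0.024, -0.052], [0.034, -0.047]]
```

Emit:
{"fn": "move_arm", "kwargs": {
  "moves": [0.011, -0.056, 0, 0, 0.021, -0.053, 0, 0, 0.031, -0.048, 0, 0, 0.04, -0.042, 0, 0, 0.047, -0.033, 0, 0, 0.052, -0.024, 0, 0, 0.056, -0.013, 0, 0, 0.057, -0.002, 0, 0, 0, 0, 0, 0]
}}

```text
t: 5.28
eef_pos: [514.6, -51.4, 58.6]
tcp_rot: [-3.141, -0.003, 2.9]
ft_force: [-4.9, -3.6, 1.7]
opening: 0.184
grip_force: 30.0
```

Emit:
{"fn": "move_arm", "kwargs": {
  "moves": [0.057, 0.009, 0, 0, 0.054, 0.019, 0, 0, 0.049, 0.029, 0, 0, 0.043, 0.038, 0, 0, 0.035, 0.046, 0, 0, 0.025, 0.052, 0, 0, 0.015, 0.055, 0, 0, 0.004, 0.057, 0, 0, 0, 0, 0, 0]
}}

```text
t: 6.4
eef_pos: [486.2, 4.0, 58.6]
tcp_rot: [3.141, -0.0, 2.901]
ft_force: [-2.4, 3.6, 0.8]
opening: 0.184
grip_force: 30.0
```

Emit:
{"fn": "move_arm", "kwargs": {
  "moves": [-0.007, 0.057, 0, 0, -0.018, 0.055, 0, 0, -0.028, 0.05, 0, 0, -0.037, 0.044, 0, 0, -0.045, 0.036, 0, 0, -0.051, 0.027, 0, 0, -0.055, 0.017, 0, 0, -0.057, 0.006, 0, 0, 0, 0, 0, 0]
}}

```text
t: 7.52
eef_pos: [541.4, 34.4, 58.6]
tcp_rot: [3.141, 0.002, 2.9]
ft_force: [2.2, -3.1, -3.1]
opening: 0.183
grip_force: 30.0
```

Emit:
{"fn": "move_arm", "kwargs": {
  "moves": [-0.057, -0.005, 0, 0, -0.055, -0.016, 0, 0, -0.051, -0.026, 0, 0, -0.045, -0.035, 0, 0, -0.038, -0.043, 0, 0, -0.029, -0.05, 0, 0, -0.019, -0.054, 0, 0, -0.008, -0.057, 0, 0, 0, 0, 0, 0]
}}

```text
t: 8.65
eef_pos: [573.4, -18.4, 58.5]
tcp_rot: [-3.141, -0.001, 2.899]
ft_force: [-6.6, -1.9, 0.6]
opening: 0.185
grip_force: 30.0
```

Emit:
{"fn": "move_arm", "kwargs": {
  "moves": [0.003, -0.057, 0, 0, 0, 0, 0, 0]
}}

```text
t: 8.9
eef_pos: [570.9, -26.4, 58.5]
tcp_rot: [3.142, -0.001, 2.899]
ft_force: [-6.3, -1.0, 0.3]
opening: 0.187
grip_force: 30.0
```

Emit:
{"fn": "move_arm", "kwargs": {
  "moves": [0.014, -0.056, 0, 0, 0, 0, 0, 0]
}}

```text
t: 9.15
eef_pos: [566.8, -33.9, 58.6]
tcp_rot: [3.141, -0.001, 2.899]
ft_force: [-6.0, 0.3, -0.4]
opening: 0.182
grip_force: 30.0
```

Emit:
{"fn": "move_arm", "kwargs": {
  "moves": [0.012, -0.026, 0, 0, 0, 0, 0, 0]
}}

```text
t: 9.4
eef_pos: [564.6, -36.9, 58.6]
tcp_rot: [3.141, -0.0, 2.899]
ft_force: [-2.6, 4.0, -1.6]
opening: 0.182
grip_force: 30.0
```

Emit:
{"fn": "move_arm", "kwargs": {
  "moves": [0.015, -0.025, 0, 0, 0, 0, 0, 0]
}}

```text
t: 9.65
eef_pos: [564.0, -37.7, 58.8]
tcp_rot: [3.137, 0.005, 2.899]
ft_force: [10.4, 25.6, -6.8]
opening: 0.187
grip_force: 30.0
```

Emit:
{"fn": "move_arm", "kwargs": {
  "moves": [0.016, -0.024, 0, 0, 0, 0, 0, 0]
}}

```text
t: 9.9
eef_pos: [561.1, -38.0, 58.8]
tcp_rot: [3.134, 0.005, 2.898]
ft_force: [15.1, 47.3, -7.4]
opening: 0.188
grip_force: 29.9
```

End stop reached (force 47 N). I'll relax the push, release and rise.

Emit:
{"fn": "move_arm", "kwargs": {
  "moves": [-0.028, 0.044, 0, 0, 0, 0, 0, 0]
}}

```text
t: 10.15
eef_pos: [562.8, -35.9, 58.5]
tcp_rot: [3.141, -0.004, 2.901]
ft_force: [-9.9, 10.8, 4.7]
opening: 0.182
grip_force: 30.0
```

Emit:
{"fn": "move_arm", "kwargs": {
  "moves": [0, 0, 0, 0, 0, 0, 0, 0, 0, 0, 0, 0, 0, 0, 0, 0],
  "claw": 95
}}

```text
t: 10.65
eef_pos: [564.1, -37.8, 58.7]
tcp_rot: [3.142, 0.001, 2.9]
ft_force: [0.2, 0.1, -0.1]
opening: 0.544
grip_force: 0.0
```

Emit:
{"fn": "move_arm", "kwargs": {
  "moves": [0, 0, -0.3, 0, 0, 0, -0.3, 0, 0, 0, -0.2, 0, 0, 0, 0, 0]
}}

```text
t: 11.15
eef_pos: [564.8, -37.7, 180.8]
tcp_rot: [3.141, 0.004, 2.9]
ft_force: [0.3, 0.5, -0.5]
opening: 0.964
grip_force: 0.0
```

Emit:
{"fn": "move_arm", "kwargs": {
  "moves": [0.073, -0.345, 0, 0, 0.073, -0.345, 0, 0, 0.073, -0.345, 0, 0, 0.073, -0.345, 0, 0, 0.073, -0.345, 0, 0, 0, 0, 0, 0.1, 0, 0, 0, 0.1, 0, 0, 0, 0.1, 0, 0, 0, 0.1, 0, 0, 0, 0.1]
}}

```text
t: 12.4
eef_pos: [448.4, -275.5, 177.4]
tcp_rot: [-3.141, -0.002, 2.109]
ft_force: [-0.4, -0.7, -0.1]
opening: 0.996
grip_force: 0.0
```

Emit:
{"fn": "move_arm", "kwargs": {
  "moves": [0, 0, 0, 0, 0, 0, 0, 0]
}}

```text
t: 12.65
eef_pos: [448.6, -275.5, 178.0]
tcp_rot: [-3.141, -0.001, 2.118]
ft_force: [-0.0, 0.3, -0.7]
opening: 1.001
grip_force: 0.0
```

```bash
python3 look.py w2
```

```text
12.65 [ 448.6 -275.5  178. ] [-3.1414e+00 -9.0000e-04  2.1178e+00] [-0.   0.3 -0.7]
```

View pics/w2.png

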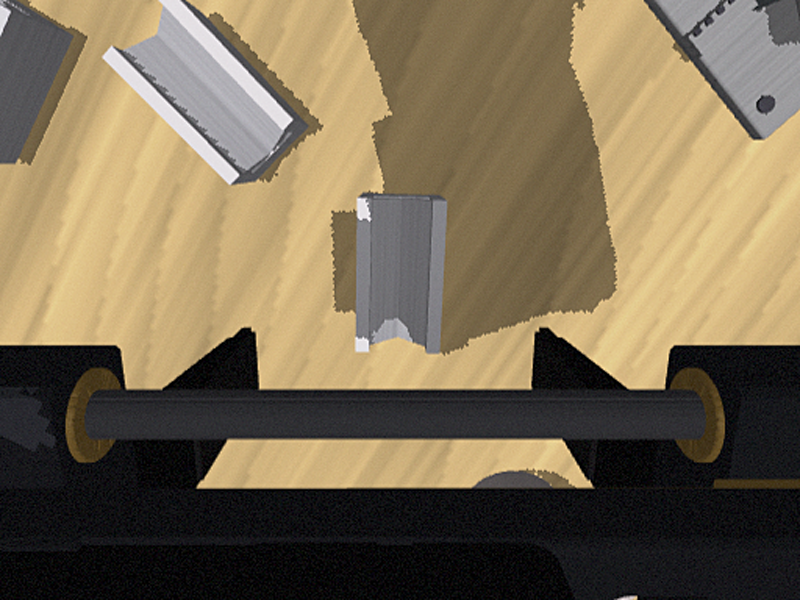

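Cradle A is directly below the gripper: top corners (357,198), (446,198), (440,353), (356,352). It is nearly aligned with the fingers.

```bash
python3 - <<'E'
from h import *
w=cam("w2")
o=np.array([(357,198),(446,198),(440,353),(356,352)])*S
M=np.array([[-25,-1*-45,54],[25,45,54],[25,-45,54],[-25,-45,54]])
f=lambda v:(proj(w,tf(*v,M))-o).ravel()
for t0 in (.5,3.6):
    r=least_squares(f,[449,-276,t0],x_scale=[100,100,1]);print(r.x,r.fun.round(1),r.cost)
P=[ray(w,q,54) for q in o];print(np.round(P),np.mean(P,0))
psi=2.1178;d=np.mean(P,0)[:2]-[448.6,-275.5];print("tool dx,dy",d[0]*np.cos(psi)+d[1]*np.sin(psi),d[0]*np.sin(psi)-d[1]*np.cos(psi))
E
```

```text
[ 450.73482401 -273.15858646    0.53060402] [-0.7 -0.3  0.4  0.7  0.3 -0.1  0.  -0.3] 0.6730862673963559
[ 450.73482402 -273.15858647    0.53060402] [-0.7 -0.3  0.4  0.7  0.3 -0.1  0.  -0.3] 0.6730862673963253
[[ 407. -247.   54.]
 [ 449. -221.   54.]
 [ 495. -300.   54.]
 [ 452. -325.   54.]] [ 450.73174111 -273.18436242   54.        ]
tool dx,dy 0.8689721224853331 3.0251256192470963
```

Emit:
{"fn": "move_arm", "kwargs": {
  "moves": [0.006, 0.02, 0.3, 0.01, 0, 0, 0.3, 0, 0, 0, 0.3, 0, 0, 0, 0.14, 0, 0, 0, 0, 0]
}}

```text
t: 13.32
eef_pos: [450.3, -272.8, 21.3]
tcp_rot: [-3.141, -0.003, 2.1]
ft_force: [-0.5, 0.9, 0.9]
opening: 1.0
grip_force: 0.0
```

Emit:
{"fn": "move_arm", "kwargs": {
  "moves": [0, 0, 0, 0, 0, 0, 0, 0, 0, 0, 0, 0, 0, 0, 0, 0, 0, 0, 0, 0, 0, 0, 0, 0, 0, 0, 0, 0],
  "claw": 0
}}

```text
t: 14.2
eef_pos: [450.9, -273.3, 22.7]
tcp_rot: [3.142, 0.0, 2.099]
ft_force: [-0.4, 0.3, 4.1]
opening: 0.524
grip_force: 30.0
```

Emit:
{"fn": "move_arm", "kwargs": {
  "moves": [0, 0, -0.2, 0, 0, 0, -0.3, 0, 0, 0, -0.3, 0, 0, 0, 0, 0]
}}

```text
t: 14.7
eef_pos: [451.6, -273.8, 144.6]
tcp_rot: [3.14, 0.004, 2.099]
ft_force: [-0.8, 0.0, -6.4]
opening: 0.519
grip_force: 30.0
```

Emit:
{"fn": "move_arm", "kwargs": {
  "moves": [0.125, 0.135, 0, 0, 0.225, 0.245, 0, 0, 0.225, 0.245, 0, 0, 0.225, 0.245, 0, 0, 0.225, 0.245, 0, 0, 0.225, 0.245, 0, 0, 0.225, 0.245, 0, 0, 0.225, 0.245, 0, 0, 0.2, 0.22, 0, 0, 0.123, 0.13, 0, 0]
}}

```text
t: 15.95
eef_pos: [582.4, 157.1, 139.7]
tcp_rot: [-3.138, -0.002, 2.1]
ft_force: [0.1, -1.0, -6.5]
opening: 0.524
grip_force: 30.0
```

Emit:
{"fn": "move_arm", "kwargs": {
  "moves": [0, 0, 0, 0.099, 0, 0, 0, 0.099, 0, 0, 0, 0.099, 0, 0, 0, 0.099, 0, 0, 0, 0.098, 0, 0, 0, 0, 0, 0, 0, 0]
}}

```text
t: 16.82
eef_pos: [582.6, 155.0, 141.3]
tcp_rot: [-3.14, 0.001, 1.326]
ft_force: [-0.8, -0.5, -6.3]
opening: 0.525
grip_force: 30.0
```

```bash
python3 look.py w3
```

```text
16.825 [582.6 155.  141.3] [-3.1397e+00  7.0000e-04  1.3261e+00] [-0.8 -0.5 -6.3]
```

View pics/w3.png

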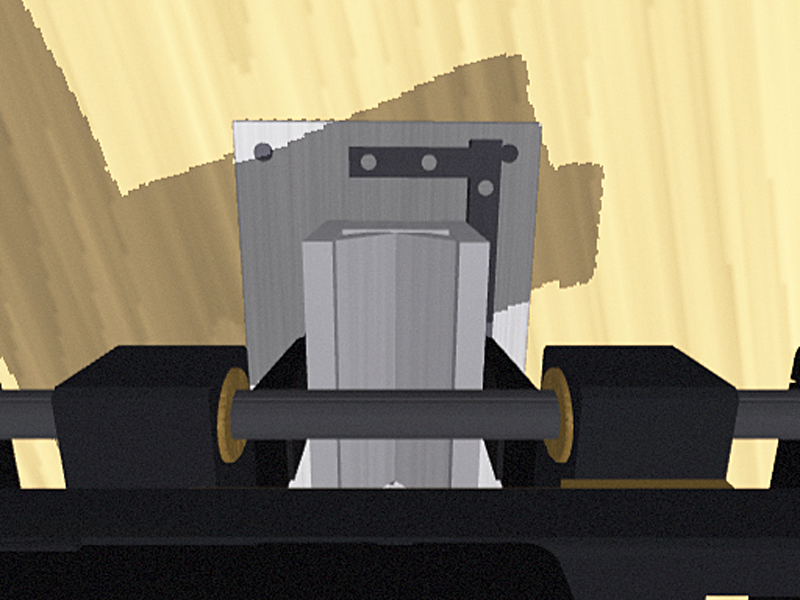

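The fences' inner corner is at (467,177). The held cradle's top end runs (303,240) to (490,239), and the edges look parallel to the fences.

```bash
python3 - <<'E'
from h import *
w=cam("w3");g=lambda u,v,z:ray(w,np.array((u,v))*S,z)
C=g(467,177,24);L=g(349,178,24);print("corner",C,"short fence dir",np.arctan2(*(C-L)[1::-1]))
e=g(541,122,12)-g(234,122,12);print("bed edge dir",np.arctan2(e[1],e[0]))
z=141.3-22.5+54
a,b=g(303,240,z),g(490,239,z);print("cradle end",a,b,np.linalg.norm(a-b),np.arctan2(*(b-a)[1::-1]))
th=-.247;R=np.array([[np.cos(th),np.sin(th)],[-np.sin(th),np.cos(th)]])
print("cradle right end corner rel. corner, jig axes",R@(b-C)[:2],R@(a-C)[:2])
E
```

```text
corner [634.26212186 201.48880201  24.        ] short fence dir -0.23627148492865188
bed edge dir -0.24475830093728582
cradle end [570.68221534 205.18455933 172.8       ] [618.6408563  193.50132476 172.8       ] 49.361211620456366 -0.2389561536879907
cradle right end corner rel. corner, jig axes [-13.19425727 -11.56439821] [-62.55387197 -11.96144792]
```

Emit:
{"fn": "move_arm", "kwargs": {
  "moves": [0.012, 0, 0.25, 0, 0, 0, 0.25, 0, 0, 0, 0.13, 0, 0, 0, 0.05, 0, 0, 0, 0, 0]
}}

```text
t: 17.5
eef_pos: [583.6, 156.9, 40.6]
tcp_rot: [-3.141, -0.0, 1.324]
ft_force: [1.0, 0.3, -5.8]
opening: 0.524
grip_force: 30.0
```

Emit:
{"fn": "move_arm", "kwargs": {
  "moves": [0, 0, 0.015, 0, 0, 0, 0.01, 0, 0, 0, 0, 0]
}}

```text
t: 17.88
eef_pos: [583.6, 156.9, 37.2]
tcp_rot: [3.141, -0.0, 1.323]
ft_force: [0.6, -0.2, -5.3]
opening: 0.523
grip_force: 30.0
```

Emit:
{"fn": "move_arm", "kwargs": {
  "moves": [0, 0, 0.012, 0, 0, 0, 0, 0, 0, 0, 0, 0]
}}

```text
t: 18.25
eef_pos: [583.5, 156.8, 35.1]
tcp_rot: [3.142, -0.0, 1.323]
ft_force: [0.1, 0.1, -5.5]
opening: 0.527
grip_force: 30.0
```

Emit:
{"fn": "move_arm", "kwargs": {
  "moves": [0, 0, 0.008, 0, 0, 0, 0, 0, 0, 0, 0, 0]
}}

```text
t: 18.62
eef_pos: [583.7, 156.9, 34.8]
tcp_rot: [3.141, -0.0, 1.323]
ft_force: [-3.3, -1.1, 6.8]
opening: 0.523
grip_force: 30.0
```

Emit:
{"fn": "move_arm", "kwargs": {
  "moves": [0, 0.03, 0, 0, 0, 0.03, 0, 0, 0, 0.015, 0, 0, 0, 0, 0, 0]
}}

```text
t: 19.12
eef_pos: [595.0, 154.2, 34.8]
tcp_rot: [3.14, -0.001, 1.323]
ft_force: [-1.3, -0.1, 5.3]
opening: 0.523
grip_force: 30.0
```

Emit:
{"fn": "move_arm", "kwargs": {
  "moves": [0, 0.012, 0, 0, 0, 0, 0, 0]
}}

```text
t: 19.38
eef_pos: [596.6, 153.8, 34.8]
tcp_rot: [3.141, -0.001, 1.323]
ft_force: [-2.0, 0.9, 5.4]
opening: 0.525
grip_force: 30.0
```

Emit:
{"fn": "move_arm", "kwargs": {
  "moves": [0, 0.012, 0, 0, 0, 0, 0, 0]
}}

```text
t: 19.62
eef_pos: [597.5, 153.4, 34.8]
tcp_rot: [-3.141, -0.0, 1.323]
ft_force: [-6.8, 0.9, 8.2]
opening: 0.525
grip_force: 30.0
```

Emit:
{"fn": "move_arm", "kwargs": {
  "moves": [0, 0.012, 0, 0, 0, 0, 0, 0]
}}

```text
t: 19.88
eef_pos: [597.6, 153.3, 34.8]
tcp_rot: [-3.138, 0.001, 1.323]
ft_force: [-14.0, 3.3, 14.3]
opening: 0.523
grip_force: 30.0
```

Emit:
{"fn": "move_arm", "kwargs": {
  "moves": [0.02, 0, 0, 0, 0.02, 0, 0, 0, 0.012, 0, 0, 0, 0, 0, 0, 0]
}}

```text
t: 20.38
eef_pos: [599.3, 160.1, 34.8]
tcp_rot: [-3.137, 0.002, 1.323]
ft_force: [-15.0, -2.2, 14.7]
opening: 0.526
grip_force: 30.0
```

Emit:
{"fn": "move_arm", "kwargs": {
  "moves": [0.012, 0, 0, 0, 0, 0, 0, 0]
}}

```text
t: 20.62
eef_pos: [599.8, 161.8, 34.8]
tcp_rot: [-3.137, 0.002, 1.323]
ft_force: [-15.3, -3.6, 15.1]
opening: 0.523
grip_force: 30.0
```

Emit:
{"fn": "move_arm", "kwargs": {
  "moves": [0.012, 0, 0, 0, 0, 0, 0, 0]
}}

```text
t: 20.88
eef_pos: [600.2, 163.3, 34.8]
tcp_rot: [-3.137, 0.002, 1.323]
ft_force: [-15.6, -5.0, 15.1]
opening: 0.521
grip_force: 30.0
```

Emit:
{"fn": "move_arm", "kwargs": {
  "moves": [0.012, 0, 0, 0, 0, 0, 0, 0]
}}

```text
t: 21.12
eef_pos: [600.4, 164.4, 34.6]
tcp_rot: [-3.137, 0.003, 1.323]
ft_force: [-14.7, -10.4, 13.3]
opening: 0.524
grip_force: 30.0
```

Emit:
{"fn": "move_arm", "kwargs": {
  "moves": [0.012, 0, 0, 0, 0, 0, 0, 0]
}}

```text
t: 21.38
eef_pos: [600.8, 165.8, 34.4]
tcp_rot: [-3.136, 0.004, 1.323]
ft_force: [-14.9, -12.2, 12.4]
opening: 0.521
grip_force: 30.0
```

```bash
python3 look.py w4; python3 - <<'E'
import cv2
a=cv2.imread("w4_raw.png");cv2.imwrite("pics/w4c.png",cv2.resize(a[70:230,160:360],(800,640))[:600])
E
```

```text
21.375 [600.8 165.8  34.4] [-3.1364  0.0036  1.3228] [-14.9 -12.2  12.4]
```

View pics/w4c.png

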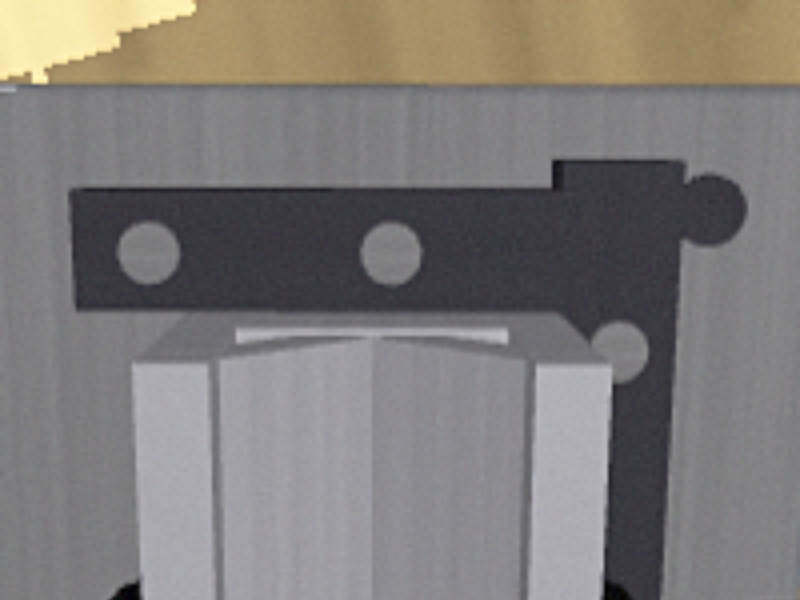

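The end face meets the short fence along its whole edge at row 312, and the long side meets the long fence. The pads have started to slip along y, so I'll lighten the downward and sideways load, push y again, then restore the x push.

Emit:
{"fn": "move_arm", "kwargs": {
  "moves": [0, -0.014, -0.003, 0, 0, 0, 0, 0]
}}

```text
t: 21.68
eef_pos: [600.6, 166.0, 34.5]
tcp_rot: [-3.14, 0.003, 1.323]
ft_force: [-3.4, -13.5, 2.1]
opening: 0.526
grip_force: 30.0
```

Emit:
{"fn": "move_arm", "kwargs": {
  "moves": [0.012, 0, 0, 0, 0, 0, 0, 0]
}}

```text
t: 21.92
eef_pos: [600.8, 166.8, 34.7]
tcp_rot: [-3.14, 0.004, 1.323]
ft_force: [-7.0, -21.1, 7.6]
opening: 0.523
grip_force: 30.0
```

Emit:
{"fn": "move_arm", "kwargs": {
  "moves": [0, 0.022, 0, 0, 0, 0, 0, 0]
}}

```text
t: 22.18
eef_pos: [601.2, 167.1, 34.5]
tcp_rot: [-3.133, 0.005, 1.323]
ft_force: [-18.9, -12.8, 13.4]
opening: 0.522
grip_force: 30.0
```

Emit:
{"fn": "move_arm", "kwargs": {
  "moves": [0, 0.008, 0, 0, 0, 0, 0, 0, 0, 0, 0, 0]
}}

```text
t: 22.55
eef_pos: [601.3, 167.2, 34.4]
tcp_rot: [-3.132, 0.005, 1.323]
ft_force: [-24.8, -9.2, 16.7]
opening: 0.526
grip_force: 30.0
```

```bash
python3 look.py w5; python3 - <<'E'
import cv2,numpy as np
from cell import viewer
a=cv2.imread("w5_raw.png");b=viewer.read_camera("scene")[:,:,::-1];c=viewer.read_camera("side")[:,:,::-1]
r=lambda im,w:cv2.resize(im,(w,300),interpolation=cv2.INTER_CUBIC)
cv2.imwrite("pics/w5m.png",np.vstack([r(a[70:220,160:360],400),]) if 0 else np.vstack([np.hstack([r(a[70:220,160:360],400),r(b[200:320,190:350],400)]),np.hstack([r(c[110:230,220:380],400),r(c,400)])]))
E
```

```text
22.55 [601.3 167.2  34.4] [-3.1315  0.005   1.3229] [-24.8  -9.2  16.7]
```

View pics/w5m.png

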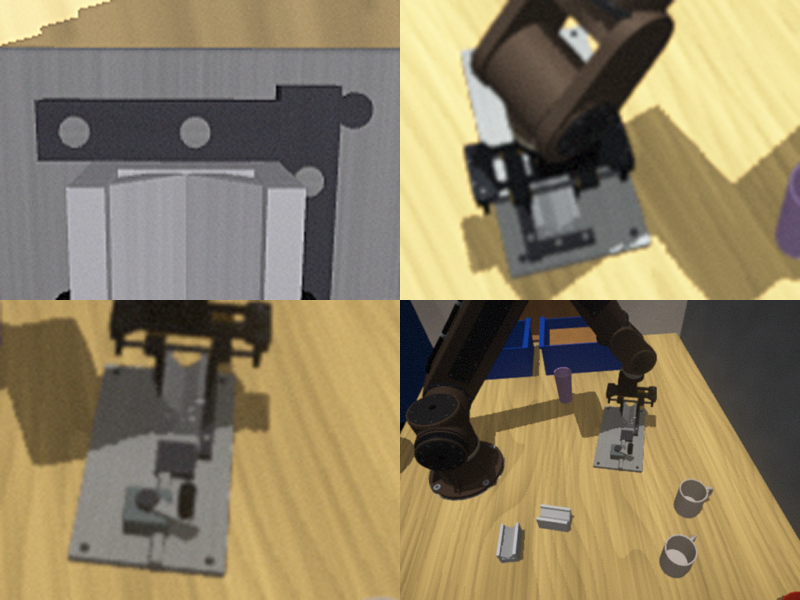

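Everything is in place, with the mugs, tumbler, other cradles and crank undisturbed. The forces are about 22 N on the long fence and 15 N on the short fence. I'll balance them and reduce the small tilt.

Emit:
{"fn": "move_arm", "kwargs": {
  "moves": [0, -0.012, -0.002, 0, 0, 0, 0, 0]
}}

```text
t: 22.95
eef_pos: [601.2, 167.2, 34.5]
tcp_rot: [-3.135, 0.004, 1.323]
ft_force: [-15.2, -11.2, 8.2]
opening: 0.525
grip_force: 30.0
```

Emit:
{"fn": "move_arm", "kwargs": {
  "moves": [0.008, 0, 0, 0, 0, 0, 0, 0, 0, 0, 0, 0]
}}

```text
t: 23.32
eef_pos: [601.2, 167.4, 34.5]
tcp_rot: [-3.134, 0.006, 1.323]
ft_force: [-16.9, -19.4, 11.2]
opening: 0.52
grip_force: 30.0
```

Emit:
{"fn": "move_arm", "kwargs": {
  "moves": [0, 0.004, 0, 0, 0, 0, 0, 0, 0, 0, 0, 0, 0, 0, 0, 0, 0, 0, 0, 0, 0, 0, 0, 0]
}}

```text
t: 24.08
eef_pos: [601.2, 167.4, 34.6]
tcp_rot: [-3.133, 0.006, 1.323]
ft_force: [-19.7, -17.5, 11.2]
opening: 0.525
grip_force: 30.0
```

It holds steady at about 15 N on the long fence and 22 N on the short one, so I'm handing it in.

```bash
python3 -c "
from cell import order
print(order.job_done())"
```

```text
the job is handed in; nothing more can be done
None
```

The job is handed in at about 24 s: the crank is turned back to its end stop, and the cradle is flat on the bed to within about 0.5° (judged from the tool's tilt), held against the long fence at about 15 N and the short fence at about 22 N, with the mugs and tumbler left where they stood.

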